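# Load a notched bush in a clamshell height-gauging jig, close it, pin it and hold it shut

## Robot

A 6-joint arm with a two-finger parallel gripper is mounted at the origin on a cart in front of the work surface, level with it; the furniture and walls round the work are solid. World frame = base frame: x ahead of the robot, y to its left, z up, the work surface at z = 0. Lengths are in mm, angles in rad, forces in N, time in s.
With the tool pointing down it reaches from about 350 to 975 mm from the base axis. Payload 7.1 kg.
Tool frame: the origin (TCP) lies on the mounting face of the last link; the fingertips stand 182 mm ahead of it and the grasp point (between the pads) lies 163 mm ahead of it (ctrl.tcp_to_tips is the distance from the TCP to the fingertips, in mm); z points along the fingers, y is the direction in which the jaws open and shut (so a half turn about z gives the same grasp; the last joint's range is limited). The gripper opens to 88 mm and grips with 3 to 60 N. Pads are 20 mm wide; open, the fingers measure 115 mm over their backs; the gripper's body (75 mm by 178 mm) begins 61 mm behind the grasp point.
Start: joints at [1.201, 0.423, 1.63, -0, 1.089, -0.019], TCP at [214.749, 586.932, 404.675] pointing down, gripper open.
Joint ranges: [-3, 3], [-0.9, 2.11], [0.09, 2.58], [-1.31, 4.45], [0.11, 2.69], [-2.54, 2.54]. Speed limits (rad/s): [2.39, 2.39, 3.01, 3.14, 3.14, 3.14].

## Interface

Orientations are given as a rotation vector (axis times angle).
In Python, from workcell import ctrl gives the robot as it stands. The module is installed in compiled form; this text tells all that it offers.
- The arm moves only by the tool send_rows, never from a script. Its argument "commands" is a list of rows, each an object with "translation": the shift along the world's x, y, z normalised to -1 to 1, where 1 is 0.1 m, a list of three; "twist": the turn, a rotation vector about the world's x, y, z normalised to -1 to 1, where 1 is 0.5 rad, a list of three. A call has exactly 10 rows; each row is the pose to reach, as a shift and turn from the pose commanded when the call began; what a row does not reach only later rows make up. A row lasts 1/10 s, in which the tool goes at most 50 mm and 8.59 degrees, less where a joint would pass 70% of its speed; a pose out of reach is approached as far as the arm can. A call with a number of a shift or a turn outside -1 to 1 is refused whole. A call with a gripper value outside its range is refused whole. "grip" is the closure, from -1 (fully open) to 1 (shut), set as the call begins (left out, the last holds). The fingers move at their own pace and stop on an object; the grip force is fixed at half the most. Time passes only in rows, so rows that repeat a pose let the fingers close, or fill a call up. It gives the time, the measured TCP pose, the force and the opening at its end, in the units of the state.
- ctrl.get_obs(): the state, without advancing time (a new reading comes with each control period).
- ctrl.get_image(name): name is "scene" or "top" or "wrist"; returns a dict with "img" (384x512x3 uint8, red, green, blue), "intrinsics" (3x3 intrinsics, pixels), "dist" ([k1, k2, p1, p2, k3] as OpenCV has them; the pictures are not rectified), "cam_to_world" (4x4, takes a point from camera to world coordinates). Camera axes: x right, y down, z forward; pixel columns grow to the right and rows downward; lengths in mm; the calibration is good to about 2 mm. A picture is of the moment at which its call begins. There is no depth.
- ctrl.close_job(): hands the job in, once; it reports no verdict.
The state is a dict: "t": time; "qpos": joint angles; "qvel": joint speeds; "joint_torque": joint torques, N m; "ee_pos": TCP position; "orientation": TCP orientation; "ft_force": force on the tool from outside, world axes, zero at the start; "moment": the same for the moment, N m; "width": finger opening in mm.
Only numpy, scipy, OpenCV 4.12 (cv2) and the standard library are available. Lean on these libraries where they do the work, as an engineer would, in place of code of your own. Each camera call takes 0.05 s, during which the arm holds its last target. There are 200 camera calls.

## Task

Gauge the flanged bush that has the notch: seat it by its spigot in the nest of the hinged jig with the notch facing the index line, then swing the leaf (the jig's upper half, with the dial on it) shut over it. Then take the thick pin from the pin stand, put it down through the leaf's hole into the base's hole and push on it until its head bears on the leaf and the leaf lies flat on the base against its two springs. Finish there, still pushing so that the leaf stays flat with the pin fully in and the dial can be read: do not let go; do not press on the dial, and leave the other things where they are.

Things in the scene. Friction and masses are not known exactly. Their poses are not given: they have to be found in the camera images.
- bush_center (a point): the bush to gauge: turned aluminium, 44 mm tall, stands upright on its 28 mm spigot (12 mm tall, last 4 mm tapered); above it a flange 60 mm across, 8 mm thick; on top a round body 34 mm across, 24 mm tall, to be gripped; 0.13 kg. This point: on the axis, 22 mm above the foot, 2 mm above the flange, 22 mm below the top. z up the axis, x from the axis towards the notch
- bush_notch (a point): middle of the one notch in the bush's flange (12 mm wide, cut 10 mm deep into the rim, right through the flange's thickness), 25 mm from the bush's axis, level with the flange's underside
- nest (a point): nest: a bore 29.5 mm across, 16 mm deep, straight down in the base plate (90 x 200 mm, bolted down); point on its axis in the plate's top, 16 mm above the table, where the flange will rest. Its axes are the jig's: z up, x along the hinge, y from the pin hole (75 mm off) to the hinge (75 mm off). The open leaf leaves little room at +y: set the bush down with the fingers on its +x and -x sides
- nest_mark (a point): point on the plate 25 mm from the nest's axis towards the pin hole (jig -y), on the line of the black index line there: the seated bush's notch must lie over it. A round-nosed 7 mm dowel under the leaf enters the notch here; with the notch elsewhere the leaf cannot lie flat
- base_hole (a point): mouth of the pin's hole in the base: 11 mm across, 28 mm deep, straight down, in the top of the steel block (28 mm above the table) on which the shut leaf lies
- leaf_hinge (a point): middle of the leaf's hinge axis, 34 mm above the table. Same axes as the nest (jig x along the hinge, y away from the nest). The leaf is an aluminium plate 12 mm thick, 80 mm wide, with this axis in its mid-plane, reaching from 12 to 180 mm off it; at leaf angle q its length points along -y cos q + z sin q of these axes
- leaf (a joint): leaf angle, rad: 0 = shut, flat on the base; 1.57 = upright; 2.0 = its stop, leaning back. Starts at 1.7 to 2.0 and stays open by itself; below about 1.1 it falls shut by itself, damped (0.32 kg). It then rests on two spring plungers at about 0.04 (0.02 to 0.06), the pin hole some 6 mm up; nothing latches it. About 5 N down at the pin hole brings and keeps it flat
- leaf_hole (a point): mouth of the pin's hole in the leaf: 12 mm across, right through the 12 mm plate; point in the leaf's outer (upper when shut) face, 150 mm from the hinge axis; moves with the leaf, z out of that face. With the leaf down it stands over the base's hole
- leaf_end (a point): middle of the leaf's free end, 180 mm from the hinge axis, half-way through its thickness; moves with the leaf. The outer face between here and the pin hole is clear, for a finger to push on
- dial: dial indicator 42 mm across on a bridge on the leaf's outer face, 75 mm from the hinge axis, its top 78 mm above the table when shut; delicate, not to be pressed. Origin in the leaf's mid-plane below it
- check_pin_center (a point): the thick pin: steel, upright, 56 mm long, 0.11 kg: shank 10 mm across, 34 mm long, its last 8 mm tapered to 4 mm; round head 25 mm across, 22 mm tall, on top, to be gripped. Point on its axis half-way up: 28 mm above the tip, 6 mm below the head's underside; z up. Hangs by its head in one of the two holes of the pin stand (which one varies)
- pin_stand_top (a point): middle of the top of the fixed pin stand, an aluminium block 46 mm (x) by 110 mm (y), 42 mm tall, with two 12 mm holes 30 mm to either side along its y axis. z up. Grip a pin's head with the fingers on the stand's +x and -x sides, clear of the other head
- slim_pin_center (a point): the slim pin, not wanted, stays in the other hole of the stand: as long as the thick one, shank 6 mm, head 18 mm across; same point and axes
- plain_bush: look-alike bush without a notch, not wanted: flange 48 mm across, 6 mm thick, at the bottom, body 34 mm across, 28 mm tall in all; origin at the centre of its underside. Stands on the table; which bush stands nearer the robot varies
- ring_gauge: steel ring 64 mm across, 20 mm tall, lying on the table; bystander; origin at the centre of its underside
- tape: roll of brown tape 92 mm across, 48 mm tall, on the table; bystander; origin at the centre of its underside
- torch: black pocket torch, 114 mm long, lying on the table; bystander; origin at the centre of its underside

How it is judged:
By the outcome, as a careful person would: the job done as asked, in the order asked, and still so for the second after the job is handed in, while the arm keeps its last pose, push and grip.
It also fails if it takes over 72 s, if anything falls off the work surface, if the arm or the gripper's body presses on something with over 40 N, if the wrist force passes 120 N, or if a joint passes its speed limit or range.

## Working session

There is one attempt and no reset: what is moved stays moved. The work goes in short steps, Python scripts to look and compute and a tool call to move; the robot and the scene stay as the last step left them, time stands still between calls to the robot, and variables do not carry over. Pictures are saved under pics/ and viewed, about 8 in all and at most 12, crops included, and the job is handed in when it is done.

Besides the shell and the picture viewer there is one more tool, called after "Call:" in YAML: its name, and indented under it one key for each argument. send_rows: Moves the arm, as the interface text tells. Its arguments: {"type":"object","properties":{"commands":{"type":"array","items":{"type":"object","properties":{"translation":{"type":"array","items":{"type":"number"}},"twist":{"type":"array","items":{"type":"number"}}}}},"grip":{"type":"number"}},"required":["commands"]}

```bash
mkdir -p pics; cat > h.py <<'E'
from workcell import ctrl
import numpy as np, cv2
def snap(n,f=None,crop=None,s=1):
    d=ctrl.get_image(n); im=d["img"][:,:,::-1]
    np.savez('last_'+n+'.npz',**{k:np.array(v) for k,v in d.items()})
    if crop: im=im[crop[1]:crop[3],crop[0]:crop[2]]
    if f: cv2.imwrite('pics/'+f+'.png',cv2.resize(im,None,fx=s,fy=s,interpolation=cv2.INTER_CUBIC))
    return d
def load(n): return dict(np.load('last_'+n+'.npz'))
def p2w(d,uv,z):
    p=cv2.undistortPoints(np.array([[uv]],float),d["intrinsics"],d["dist"])[0,0]
    T=d["cam_to_world"]; r=T[:3,:3]@[p[0],p[1],1]; o=T[:3,3]
    return o+r*(z-o[2])/r[2]
def w2p(d,P):
    T=np.linalg.inv(d["cam_to_world"]); 
    return cv2.projectPoints(np.atleast_2d(np.array(P,float)),cv2.Rodrigues(T[:3,:3])[0],T[:3,3],d["intrinsics"],np.array(d["dist"]))[0][:,0]
E
python3 - <<'E'
from h import *
print(ctrl.get_obs(), ctrl.tcp_to_tips)
for n in("top","scene"):
    d=snap(n,n+"1",s=1.56); print(n,d["cam_to_world"].round(2).tolist(),d["intrinsics"].tolist())
E
```

```text
{'t': 0.0, 'qpos': array([ 1.20096447e+00,  4.23842252e-01,  1.63069506e+00, -2.07051631e-05,
        1.08863714e+00, -1.90425238e-02]), 'qvel': array([ 8.63372604e-04,  2.32402865e-04,  2.60877105e-03, -6.68615678e-05,
        2.43531638e-04, -1.52542758e-03]), 'joint_torque': array([-2.49377859e-03, -5.44623864e+01, -2.73667842e+01,  6.40780781e-02,
        2.25798972e-02, -7.06999208e-05]), 'ee_pos': array([214.67391734, 586.6703274 , 403.89862126]), 'orientation': array([-5.48132520e-01, -3.09311202e+00,  2.44321014e-03]), 'ft_force': array([-0.74427488,  1.07835363, -0.75927095]), 'moment': array([0.04368608, 0.01806726, 0.0516144 ]), 'width': 87.79751351427514} 182.0
top [[0.03, -0.99, 0.15, 440.13], [-1.0, -0.03, 0.01, 24.08], [-0.01, -0.15, -0.99, 911.91], [0.0, 0.0, 0.0, 1.0]] [[357.19877989148165, 0.0, 261.1630147941221], [0.0, 357.19877989148165, 186.84944789516405], [0.0, 0.0, 1.0]]
scene [[-0.62, -0.43, 0.65, -114.63], [-0.78, 0.36, -0.51, 574.52], [-0.02, -0.83, -0.56, 653.64], [0.0, 0.0, 0.0, 1.0]] [[469.92081427442474, 0.0, 257.12183055887175], [0.0, 469.92081427442474, 192.1779564816343], [0.0, 0.0, 1.0]]
```

View pics/top1.png

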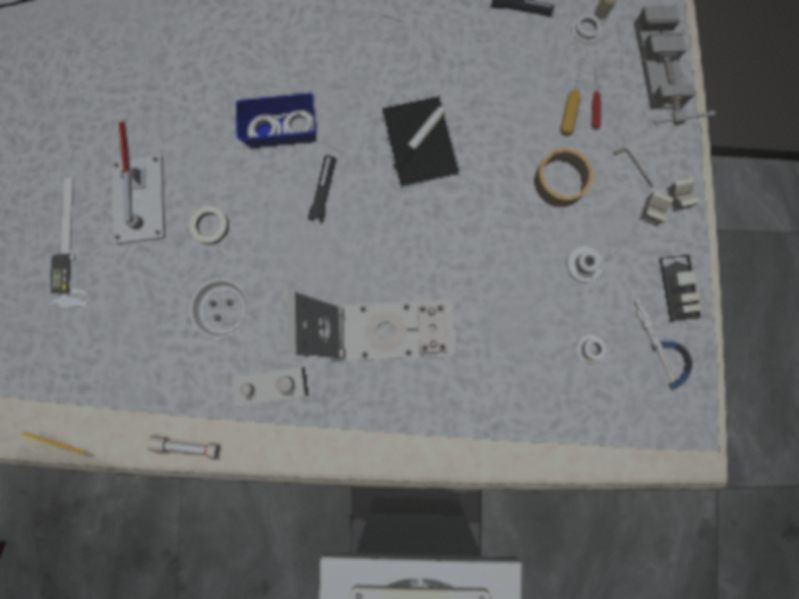

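View pics/scene1.png

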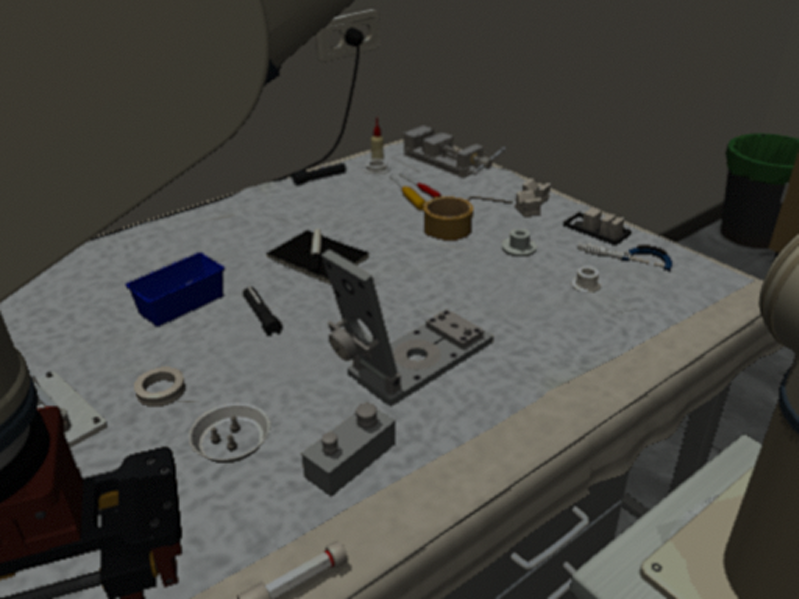

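The top view (512x384 pixels) shows the bush with the larger flange at about (375,169), the smaller one at (379,223), the jig plate spanning (220–290, 195–230), and the stand with the larger pin head at (183,246). Next I'll enlarge crops of these.

```bash
python3 - <<'E'
from h import *
d=load("top"); im=d["img"][:,:,::-1]
a=cv2.resize(im[180:265,140:300],None,fx=5,fy=5,interpolation=cv2.INTER_CUBIC)  #800x425
b=cv2.resize(im[150:185,355:395],None,fx=5,fy=5,interpolation=cv2.INTER_CUBIC) #200x175
s=load("scene")["img"][:,:,::-1]
c=cv2.resize(s[135:190,310:400],None,fx=3.2,fy=3.2,interpolation=cv2.INTER_CUBIC)
o=np.zeros((600,800,3),np.uint8); o[:425]=a; o[425:,:200]=b; o[425:425+175,220:220+c.shape[1]]=c[:175]
o=np.clip(o.astype(float)*1.5,0,255).astype(np.uint8)
cv2.imwrite('pics/crop1.png',o)
for n,uv,z in [("bushflange",(375,169),20),("bushtop",(376.5,167),44),("plain",(379,223),28),("nest",(246,210),16),("plateNE",(290,194),16)]:
    print(n,p2w(d,uv,z).round(1))
E
```

```text
bushflange [ 630.  -258.7   20. ]
bushtop [ 630.1 -255.1   44. ]
plain [ 491.4 -263.6   28. ]
nest [516.7  68.8  16. ]
plateNE [560.2 -41.1  16. ]
```

View pics/crop1.png

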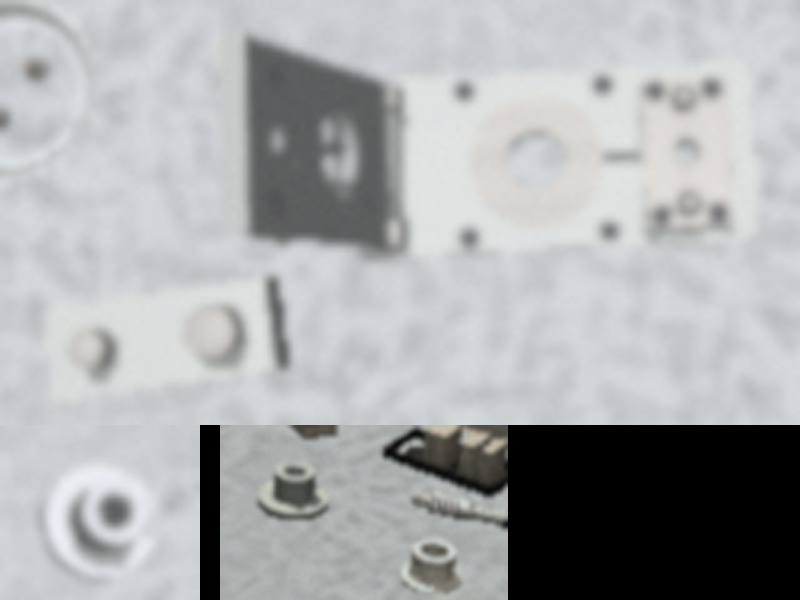

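The bush at (375,169) has the notch, a gap in its flange rim to the right and slightly down, so I'll check it with the wrist camera. In the crop, the nest is at (247.4,211.6), the base hole at (277.2,210.2), the thick pin's head at (183,247) and the slim one at (159,250).

```bash
python3 - <<'E'
from h import *
d=load("top")
f=lambda u,v:(u/5+140,v/5+180)
N=p2w(d,f(537,158),16);B=p2w(d,f(686,151),28)
print(N,B,np.linalg.norm((N-B)[:2]),np.degrees(np.arctan2(*(N-B)[[1,0]])))
t=p2w(d,f(215,335),64);s=p2w(d,f(95,350),64);print(t,s,np.linalg.norm(t-s),np.degrees(np.arctan2(*(t-s)[[1,0]])))
for a in ((465,90),(603,84),(470,237),(610,230)): print(p2w(d,f(*a),16))
E
```

```text
[512.78270289  65.17924137  16.        ] [517.2398428   -9.13430301  28.        ] 74.44708841915704 93.43234529905432
[420.8178747 212.4980504  64.       ] [411.73476561 269.61981633  64.        ] 57.83942439096618 -80.96486531954046
[546.20856816 102.70543898  16.        ]
[551.11245548  33.03903216  16.        ]
[472.30815159  97.41406961  16.        ]
[477.72070399  27.54871018  16.        ]
```

Call:
send_rows:
  commands:
    - {"translation": [0.06, -0.1, 0.06], "twist": [0, 0, -0.1]}
    - {"translation": [0.12, -0.2, 0.12], "twist": [0, 0, -0.2]}
    - {"translation": [0.18, -0.3, 0.18], "twist": [0, 0, -0.3]}
    - {"translation": [0.24, -0.4, 0.24], "twist": [0, 0, -0.4]}
    - {"translation": [0.3, -0.5, 0.3], "twist": [0, 0, -0.5]}
    - {"translation": [0.36, -0.6, 0.36], "twist": [0, 0, -0.6]}
    - {"translation": [0.42, -0.7, 0.42], "twist": [0, 0, -0.7]}
    - {"translation": [0.48, -0.8, 0.48], "twist": [0, 0, -0.8]}
    - {"translation": [0.54, -0.9, 0.54], "twist": [0, 0, -0.9]}
    - {"translation": [0.6, -1, 0.6], "twist": [0, 0, -1]}
  grip: -1

```text
t: 1.1
ee_pos: [274.9, 486.4, 464.5]
orientation: [-1.299, -2.86, 0.001]
ft_force: [0.0, -0.4, -0.0]
width: 87.8
```

Call:
send_rows:
  commands:
    - {"translation": [0.05, -0.1, 0], "twist": [0, 0, -0.1]}
    - {"translation": [0.1, -0.2, 0], "twist": [0, 0, -0.2]}
    - {"translation": [0.15, -0.3, 0], "twist": [0, 0, -0.3]}
    - {"translation": [0.2, -0.4, 0], "twist": [0, 0, -0.4]}
    - {"translation": [0.25, -0.5, 0], "twist": [0, 0, -0.5]}
    - {"translation": [0.3, -0.6, 0], "twist": [0, 0, -0.6]}
    - {"translation": [0.35, -0.7, 0], "twist": [0, 0, -0.7]}
    - {"translation": [0.4, -0.8, 0], "twist": [0, 0, -0.8]}
    - {"translation": [0.45, -0.9, 0], "twist": [0, 0, -0.9]}
    - {"translation": [0.5, -1, 0], "twist": [0, 0, -1]}

```text
t: 2.1
ee_pos: [324.8, 386.4, 464.4]
orientation: [-1.967, -2.449, 0.001]
ft_force: [-0.5, -0.1, -0.5]
width: 88.0
```

Call:
send_rows:
  commands:
    - {"translation": [0.05, -0.1, 0], "twist": [0, 0, -0.1]}
    - {"translation": [0.1, -0.2, 0], "twist": [0, 0, -0.2]}
    - {"translation": [0.15, -0.3, 0], "twist": [0, 0, -0.3]}
    - {"translation": [0.2, -0.4, 0], "twist": [0, 0, -0.4]}
    - {"translation": [0.25, -0.5, 0], "twist": [0, 0, -0.5]}
    - {"translation": [0.3, -0.6, 0], "twist": [0, 0, -0.6]}
    - {"translation": [0.35, -0.7, 0], "twist": [0, 0, -0.7]}
    - {"translation": [0.4, -0.8, 0], "twist": [0, 0, -0.8]}
    - {"translation": [0.45, -0.9, 0], "twist": [0, 0, -0.9]}
    - {"translation": [0.5, -1, 0], "twist": [0, 0, -1]}

```text
t: 3.1
ee_pos: [375.2, 286.1, 464.7]
orientation: [2.514, 1.884, 0.0]
ft_force: [0.0, 1.0, -0.2]
width: 88.1
```

Call:
send_rows:
  commands:
    - {"translation": [0.05, -0.1, 0]}
    - {"translation": [0.1, -0.2, 0]}
    - {"translation": [0.15, -0.3, 0]}
    - {"translation": [0.2, -0.4, 0]}
    - {"translation": [0.25, -0.5, 0]}
    - {"translation": [0.3, -0.6, 0]}
    - {"translation": [0.35, -0.7, 0]}
    - {"translation": [0.4, -0.8, 0]}
    - {"translation": [0.45, -0.9, 0]}
    - {"translation": [0.5, -1, 0]}

```text
validation failed for argument at $.co...
```

Call:
send_rows:
  commands:
    - {"translation": [0.05, -0.1, 0], "twist": [0, 0, 0]}
    - {"translation": [0.1, -0.2, 0], "twist": [0, 0, 0]}
    - {"translation": [0.15, -0.3, 0], "twist": [0, 0, 0]}
    - {"translation": [0.2, -0.4, 0], "twist": [0, 0, 0]}
    - {"translation": [0.25, -0.5, 0], "twist": [0, 0, 0]}
    - {"translation": [0.3, -0.6, 0], "twist": [0, 0, 0]}
    - {"translation": [0.35, -0.7, 0], "twist": [0, 0, 0]}
    - {"translation": [0.4, -0.8, 0], "twist": [0, 0, 0]}
    - {"translation": [0.45, -0.9, 0], "twist": [0, 0, 0]}
    - {"translation": [0.5, -1, 0], "twist": [0, 0, 0]}

```text
t: 4.1
ee_pos: [425.2, 186.1, 464.7]
orientation: [-2.51, -1.89, -0.0]
ft_force: [-0.0, 0.2, 0.0]
width: 87.8
```

Call:
send_rows:
  commands:
    - {"translation": [0.05, -0.1, 0], "twist": [0, 0, 0]}
    - {"translation": [0.1, -0.2, 0], "twist": [0, 0, 0]}
    - {"translation": [0.15, -0.3, 0], "twist": [0, 0, 0]}
    - {"translation": [0.2, -0.4, 0], "twist": [0, 0, 0]}
    - {"translation": [0.25, -0.5, 0], "twist": [0, 0, 0]}
    - {"translation": [0.3, -0.6, 0], "twist": [0, 0, 0]}
    - {"translation": [0.35, -0.7, 0], "twist": [0, 0, 0]}
    - {"translation": [0.4, -0.8, 0], "twist": [0, 0, 0]}
    - {"translation": [0.45, -0.9, 0], "twist": [0, 0, 0]}
    - {"translation": [0.5, -1, 0], "twist": [0, 0, 0]}

```text
t: 5.1
ee_pos: [475.2, 86.1, 464.7]
orientation: [-2.51, -1.89, 0.0]
ft_force: [0.5, -0.2, 0.9]
width: 87.7
```

Call:
send_rows:
  commands:
    - {"translation": [0.05, -0.1, 0], "twist": [0, 0, 0]}
    - {"translation": [0.1, -0.2, 0], "twist": [0, 0, 0]}
    - {"translation": [0.15, -0.3, 0], "twist": [0, 0, 0]}
    - {"translation": [0.2, -0.4, 0], "twist": [0, 0, 0]}
    - {"translation": [0.25, -0.5, 0], "twist": [0, 0, 0]}
    - {"translation": [0.3, -0.6, 0], "twist": [0, 0, 0]}
    - {"translation": [0.35, -0.7, 0], "twist": [0, 0, 0]}
    - {"translation": [0.4, -0.8, 0], "twist": [0, 0, 0]}
    - {"translation": [0.45, -0.9, 0], "twist": [0, 0, 0]}
    - {"translation": [0.5, -1, 0], "twist": [0, 0, 0]}

```text
t: 6.1
ee_pos: [525.2, -13.9, 464.7]
orientation: [2.51, 1.89, 0.0]
ft_force: [0.6, 0.3, -1.0]
width: 88.0
```

Call:
send_rows:
  commands:
    - {"translation": [0.05, -0.1, -0.05], "twist": [0, 0, 0]}
    - {"translation": [0.1, -0.2, -0.1], "twist": [0, 0, 0]}
    - {"translation": [0.15, -0.3, -0.15], "twist": [0, 0, 0]}
    - {"translation": [0.2, -0.4, -0.2], "twist": [0, 0, 0]}
    - {"translation": [0.25, -0.5, -0.25], "twist": [0, 0, 0]}
    - {"translation": [0.3, -0.6, -0.3], "twist": [0, 0, 0]}
    - {"translation": [0.35, -0.7, -0.35], "twist": [0, 0, 0]}
    - {"translation": [0.4, -0.8, -0.4], "twist": [0, 0, 0]}
    - {"translation": [0.45, -0.9, -0.45], "twist": [0, 0, 0]}
    - {"translation": [0.5, -1, -0.5], "twist": [0, 0, 0]}

```text
t: 7.1
ee_pos: [575.2, -113.9, 414.3]
orientation: [2.51, 1.89, 0.0]
ft_force: [-0.8, 0.8, 0.0]
width: 87.8
```

Call:
send_rows:
  commands:
    - {"translation": [0.05, -0.1, -0.08], "twist": [0, 0, 0]}
    - {"translation": [0.1, -0.2, -0.16], "twist": [0, 0, 0]}
    - {"translation": [0.15, -0.3, -0.24], "twist": [0, 0, 0]}
    - {"translation": [0.2, -0.4, -0.32], "twist": [0, 0, 0]}
    - {"translation": [0.25, -0.5, -0.4], "twist": [0, 0, 0]}
    - {"translation": [0.3, -0.6, -0.48], "twist": [0, 0, 0]}
    - {"translation": [0.35, -0.7, -0.56], "twist": [0, 0, 0]}
    - {"translation": [0.4, -0.8, -0.64], "twist": [0, 0, 0]}
    - {"translation": [0.45, -0.9, -0.72], "twist": [0, 0, 0]}
    - {"translation": [0.5, -1, -0.8], "twist": [0, 0, 0]}

```text
t: 8.1
ee_pos: [625.2, -213.9, 334.0]
orientation: [-2.51, -1.89, -0.0]
ft_force: [0.2, -0.2, -0.4]
width: 87.5
```

```bash
python3 - <<'E'
from h import *
d=snap("wrist","wr1",s=1.5); o=ctrl.get_obs();print(o["t"],o["qpos"],d["cam_to_world"].round(2).tolist(),w2p(d,[630,-257,20]),d["intrinsics"])
E
```

```text
8.15 [-3.49091405e-01  5.56918978e-01  1.59241080e+00 -5.45723845e-04
  9.92871279e-01 -6.82286398e-02] [[0.96, -0.27, -0.07, 644.32], [-0.28, -0.93, -0.25, -144.28], [0.0, 0.26, -0.96, 313.39], [0.0, 0.0, 0.0, 1.0]] [[263.57384211 221.35609547]] [[298.0302655    0.         247.25545136]
 [  0.         298.0302655  191.63118196]
 [  0.           0.           1.        ]]
```

View pics/wr1.png

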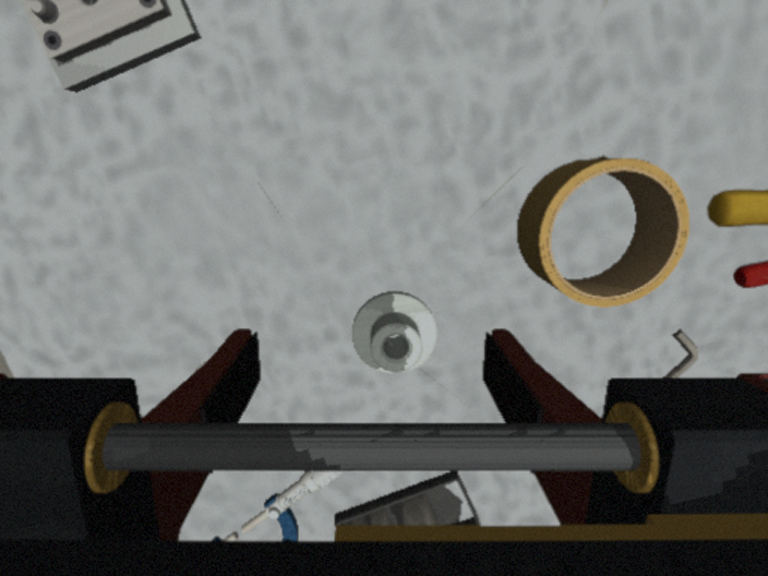

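The wrist view shows the flange centred at (263,221) in the raw image, with the notch side hidden behind the body. I'll move over the bush for a steeper view.

Call:
send_rows:
  commands:
    - {"translation": [0.01, -0.09, 0], "twist": [0, 0, 0]}
    - {"translation": [0.02, -0.18, 0], "twist": [0, 0, 0]}
    - {"translation": [0.03, -0.26, 0], "twist": [0, 0, 0]}
    - {"translation": [0.04, -0.35, 0], "twist": [0, 0, 0]}
    - {"translation": [0.05, -0.43, 0], "twist": [0, 0, 0]}
    - {"translation": [0.05, -0.43, 0], "twist": [0, 0, 0]}
    - {"translation": [0.05, -0.43, 0], "twist": [0, 0, 0]}
    - {"translation": [0.05, -0.43, 0], "twist": [0, 0, 0]}
    - {"translation": [0.05, -0.43, 0], "twist": [0, 0, 0]}
    - {"translation": [0.05, -0.43, 0], "twist": [0, 0, 0]}

```text
t: 9.15
ee_pos: [629.7, -255.7, 334.7]
orientation: [-2.509, -1.89, 0.0]
ft_force: [0.7, 0.8, -0.2]
width: 87.8
```

```bash
python3 - <<'E'
from h import *
d=load("wrist");print(p2w(d,(395/1.5,332/1.5),20))
d=snap("wrist"); u,v=w2p(d,[630,-257,20])[0]; print(u,v); u0,v0=int(u)-50,int(v)-38
cv2.imwrite('pics/wr2.png',cv2.resize(d["img"][v0:v0+75,u0:u0+100,::-1],None,fx=8,fy=8,interpolation=cv2.INTER_CUBIC));print(u0,v0)
E
```

```text
[ 629.76408966 -256.90590616   20.        ]
248.433911206937 185.1722601812592
198 147
```

View pics/wr2.png

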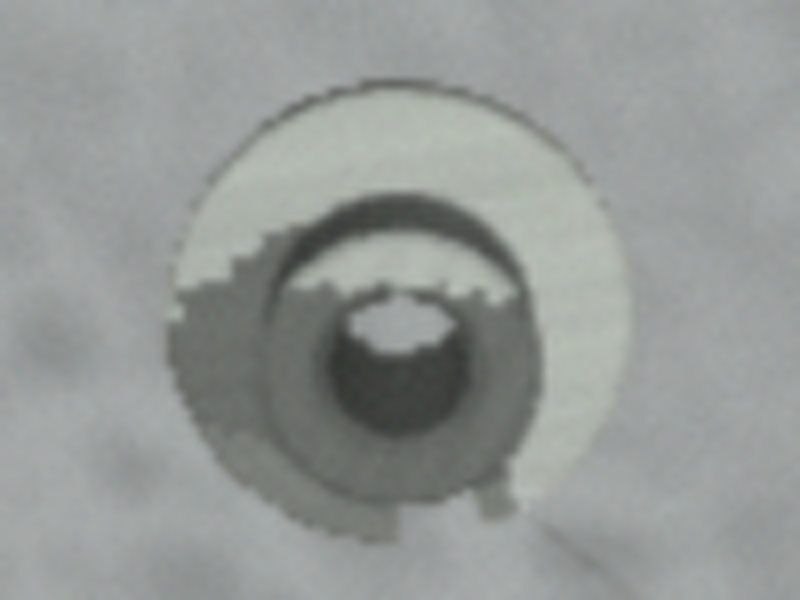

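The notch is at the bottom, slightly right. The outer rim corners at the flange top are about (398,540) and (517,513) in the crop, and the flange spans columns 168–632 and rows 84–545.

```bash
python3 - <<'E'
from h import *
d=load("wrist"); g=lambda u,v,z:p2w(d,(198+(u-.0)/8,147+v/8),z)
L=g(168,320,20);R=g(632,320,20);T=g(400,84,20)
a=g(398,540,20);b=g(517,513,20);top=g(402,365,44)
c=(L+R)/2; pts=np.array([g(*p,20)[:2] for p in((168,330),(632,320),(400,88),(398,540),(517,513),(220,180),(585,180),(225,455))])
A=np.c_[2*pts,np.ones(len(pts))];s=np.linalg.lstsq(A,(pts**2).sum(1),rcond=None)[0];ce=s[:2];print("circle",ce,np.sqrt(s[2]+ce@ce))
m=(a+b)/2-np.r_[ce,20]; print(L,R,"w",np.linalg.norm(a-b),"top",top,"notch ang",np.degrees(np.arctan2(m[1],m[0])),np.linalg.norm(m))
for p in(a,b):print(np.degrees(np.arctan2(*(p[:2]-ce)[::-1])))
o=ctrl.get_obs();print(o["ee_pos"],o["orientation"])
E
```

```text
circle [ 629.26104049 -258.9259199 ] 29.487347194772973
[ 600.65025529 -250.60097531   20.        ] [ 657.45235585 -266.84550701   20.        ] w 15.930537334361615 top [ 629.39837402 -258.11111131   44.        ] notch ang -91.27461255206197 28.58959395861806
-106.92515967076856
-75.79409567967664
[ 629.77182215 -255.76305558  334.6940016 ] [-2.50928922e+00 -1.89012296e+00  1.89128284e-05]
```

```bash
python3 - <<'E'
from h import *
d=load("wrist"); g=lambda u,v,z:p2w(d,(198+u/8,147+v/8),z)
ce=np.array([629.3,-258.5])
for b in ((486,517),(490,517)):
  a=g(398,541,20);b=g(*b,20);m=((a+b)/2)[:2]-ce
  print(np.linalg.norm(a-b),np.degrees(np.arctan2(m[1],m[0])),np.linalg.norm(a[:2]-ce),np.linalg.norm(b[:2]-ce))
# notch polygon reprojected for candidate angles
im=cv2.resize(d["img"][192:218,238:268,::-1],None,fx=24,fy=24,interpolation=cv2.INTER_NEAREST)
for th,c in((-96,(0,0,255)),(-99,(0,255,0))):
  t=np.radians(th);e=np.array([np.cos(t),np.sin(t)]);n=np.array([-e[1],e[0]])
  P=[[*(ce+e*r+n*w),20] for r,w in((29.4,-6),(20,-6),(20,6),(29.4,6))]
  q=(w2p(d,P)-[238,192]+.5)*24
  cv2.polylines(im,[q.astype(int)],False,c,1)
cv2.imwrite('pics/n.png',np.clip(im*1.4,0,255).astype(np.uint8))
E
```

```text
11.927874031002393 -95.37223350980348 30.077148434843753 28.953488022102487
12.42925443317713 -94.86563913520429 30.077148434843753 29.15620865820148
```

View pics/n.png

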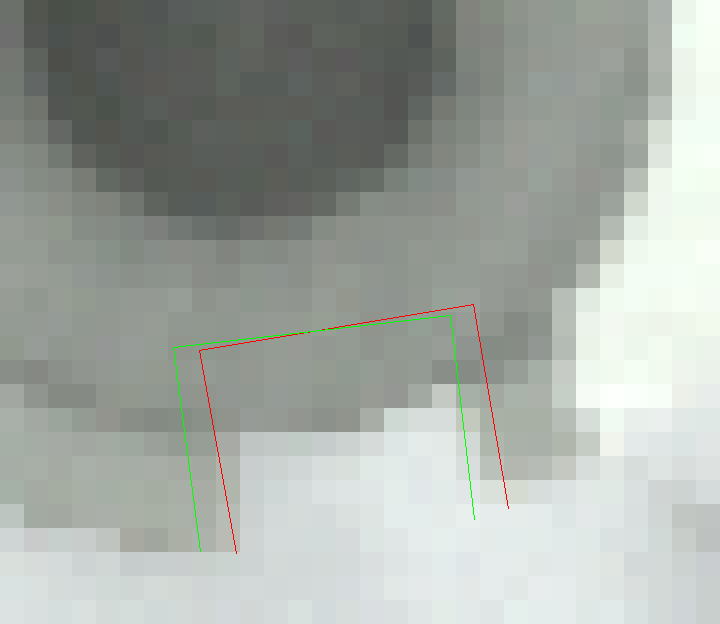

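Call:
send_rows:
  commands:
    - {"translation": [0, -0.013, -0.08], "twist": [0, 0, 0.07]}
    - {"translation": [0, -0.026, -0.16], "twist": [0, 0, 0.14]}
    - {"translation": [0, -0.026, -0.24], "twist": [0, 0, 0.2]}
    - {"translation": [0, -0.026, -0.32], "twist": [0, 0, 0.27]}
    - {"translation": [0, -0.026, -0.4], "twist": [0, 0, 0.33]}
    - {"translation": [-0.003, -0.026, -0.48], "twist": [0, 0, 0.33]}
    - {"translation": [-0.003, -0.026, -0.56], "twist": [0, 0, 0.33]}
    - {"translation": [-0.003, -0.026, -0.64], "twist": [0, 0, 0.33]}
    - {"translation": [-0.003, -0.026, -0.72], "twist": [0, 0, 0.33]}
    - {"translation": [-0.003, -0.026, -0.8], "twist": [0, 0, 0.33]}

```text
t: 10.2
ee_pos: [629.4, -258.7, 254.0]
orientation: [-2.346, -2.09, 0.0]
ft_force: [0.2, -0.4, 0.2]
width: 88.0
```

Call:
send_rows:
  commands:
    - {"translation": [0, 0, -0.08], "twist": [0, 0, 0]}
    - {"translation": [0, 0, -0.16], "twist": [0, 0, 0]}
    - {"translation": [0, 0, -0.24], "twist": [0, 0, 0]}
    - {"translation": [0, 0, -0.32], "twist": [0, 0, 0]}
    - {"translation": [0, 0, -0.4], "twist": [0, 0, 0]}
    - {"translation": [0, 0, -0.46], "twist": [0, 0, 0]}
    - {"translation": [0, 0, -0.49], "twist": [0, 0, 0]}
    - {"translation": [0, 0, -0.49], "twist": [0, 0, 0]}
    - {"translation": [0, 0, -0.49], "twist": [0, 0, 0]}
    - {"translation": [0, 0, -0.49], "twist": [0, 0, 0]}

```text
t: 11.2
ee_pos: [629.6, -258.8, 206.1]
orientation: [2.345, 2.09, 0.0]
ft_force: [0.3, -0.7, 0.4]
width: 87.8
```

Call:
send_rows:
  commands:
    - {"translation": [0, 0, 0], "twist": [0, 0, 0]}
    - {"translation": [0, 0, 0], "twist": [0, 0, 0]}
    - {"translation": [0, 0, 0], "twist": [0, 0, 0]}
    - {"translation": [0, 0, 0], "twist": [0, 0, 0]}
    - {"translation": [0, 0, 0], "twist": [0, 0, 0]}
    - {"translation": [0, 0, 0], "twist": [0, 0, 0]}
    - {"translation": [0, 0, 0], "twist": [0, 0, 0]}
    - {"translation": [0, 0, 0], "twist": [0, 0, 0]}
    - {"translation": [0, 0, 0], "twist": [0, 0, 0]}
    - {"translation": [0, 0, 0], "twist": [0, 0, 0]}
  grip: 1

```text
t: 12.2
ee_pos: [629.4, -258.7, 205.7]
orientation: [-2.345, -2.09, 0.0]
ft_force: [-0.1, -0.7, 0.0]
width: 33.3
```

Gripped at 33.3 mm. I'll check the leaf's angle and the clearance to the wrist camera, and meanwhile lift and carry partway.

```bash
python3 - <<'E'
from h import *
d=load("top")
t=np.radians(4.05);ex=np.array([np.cos(t),np.sin(t),0]);ey=np.array([-np.sin(t),np.cos(t),0]);ez=np.array([0,0,1.])
N=np.array([512.2,65.2,16]);H=N+75*ey+18*ez;print("hinge",H)
for q in np.arange(1.6,2.05,.05):
  l=-ey*np.cos(q)+ez*np.sin(q); nin=-(ey*np.sin(q)+ez*np.cos(q))  # inner
  P=[H+180*l+6*nin+sx*40*ex for sx in(-1,1)]
  print(round(q,2),((w2p(d,P)-[140,180])*5).round(0).tolist(),(H+150*l+6*nin).round())
E
```

```text
hinge [506.90297606 140.01270973  34.        ]
1.6 [[329.0, 228.0], [325.0, 26.0]] [507. 138. 184.]
1.65 [[306.0, 229.0], [302.0, 27.0]] [506. 146. 184.]
1.7 [[284.0, 230.0], [280.0, 28.0]] [506. 153. 184.]
1.75 [[262.0, 231.0], [258.0, 30.0]] [505. 161. 183.]
1.8 [[240.0, 232.0], [237.0, 31.0]] [505. 168. 181.]
1.85 [[219.0, 233.0], [216.0, 33.0]] [504. 175. 180.]
1.9 [[199.0, 234.0], [196.0, 35.0]] [504. 183. 178.]
1.95 [[179.0, 235.0], [177.0, 37.0]] [503. 190. 176.]
2.0 [[160.0, 237.0], [159.0, 39.0]] [503. 197. 173.]
```

Call:
send_rows:
  commands:
    - {"translation": [0, 0, 0.08], "twist": [0, 0, 0]}
    - {"translation": [-0.02, 0.04, 0.16], "twist": [0, 0, 0]}
    - {"translation": [-0.04, 0.1, 0.24], "twist": [0, 0, 0]}
    - {"translation": [-0.08, 0.2, 0.32], "twist": [0, 0, 0]}
    - {"translation": [-0.12, 0.3, 0.4], "twist": [0, 0, 0]}
    - {"translation": [-0.16, 0.4, 0.48], "twist": [0, 0, 0]}
    - {"translation": [-0.2, 0.5, 0.56], "twist": [0, 0, 0]}
    - {"translation": [-0.24, 0.6, 0.64], "twist": [0, 0, 0]}
    - {"translation": [-0.28, 0.7, 0.72], "twist": [0, 0, 0]}
    - {"translation": [-0.32, 0.8, 0.8], "twist": [0, 0, 0]}

```text
t: 13.2
ee_pos: [597.1, -177.7, 286.4]
orientation: [-2.345, -2.09, 0.0]
ft_force: [0.5, 0.5, -1.6]
width: 33.6
```

Call:
send_rows:
  commands:
    - {"translation": [-0.04, 0.1, 0], "twist": [0, 0, 0.04]}
    - {"translation": [-0.08, 0.2, 0], "twist": [0, 0, 0.08]}
    - {"translation": [-0.12, 0.3, 0], "twist": [0, 0, 0.12]}
    - {"translation": [-0.16, 0.4, 0], "twist": [0, 0, 0.16]}
    - {"translation": [-0.2, 0.5, 0], "twist": [0, 0, 0.2]}
    - {"translation": [-0.24, 0.6, 0], "twist": [0, 0, 0.24]}
    - {"translation": [-0.28, 0.7, 0], "twist": [0, 0, 0.28]}
    - {"translation": [-0.32, 0.8, 0], "twist": [0, 0, 0.32]}
    - {"translation": [-0.36, 0.9, 0], "twist": [0, 0, 0.37]}
    - {"translation": [-0.4, 1, 0], "twist": [0, 0, 0.37]}

```text
t: 14.2
ee_pos: [557.1, -77.8, 285.7]
orientation: [2.141, 2.299, 0.0]
ft_force: [0.8, -0.7, -1.9]
width: 33.3
```

```bash
python3 - <<'E'
from h import *
d=snap("wrist","wr3",s=1.5);print(ctrl.get_obs()["ee_pos"])
print(w2p(d,[[512.2,65.2,16],[517.2,-9.1,28]])*1.5)
E
```

```text
[556.44665798 -76.76647185 285.53614886]
[[302.28929229  12.67807754]
 [303.74988221 167.68155256]]
```

View pics/wr3.png

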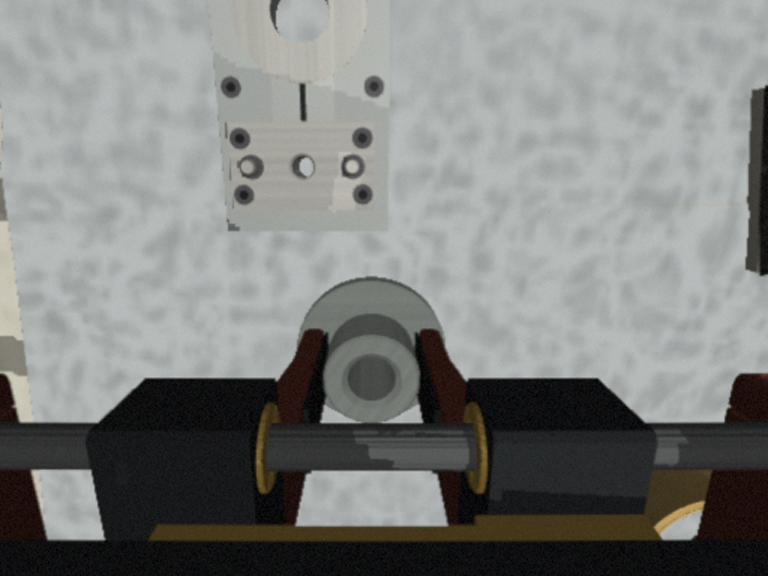

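The wrist view shows the nest at (302,14) and the base hole at (303.5,167), within 1–2 px of the prediction. The bush is held with its top at (372,377). The leaf stands at about 1.79.

```bash
python3 - <<'E'
from h import *
d=load("wrist");o=ctrl.get_obs();print(o["ee_pos"],o["orientation"],o["t"])
z=285.5-205.7
print("top",p2w(d,(372/1.5,378/1.5),44+z),"flange L/R/T",p2w(d,(299/1.5,352/1.5),20+z),p2w(d,(444/1.5,352/1.5),20+z),p2w(d,(372/1.5,278/1.5),20+z))
N=p2w(d,(302/1.5,14/1.5),16);B=p2w(d,(303.5/1.5,167/1.5),28);print(N,B)
E
```

```text
[556.44665798 -76.76647185 285.53614886] [-2.14081090e+00 -2.29755425e+00  5.34275793e-04] 14.25
top [556.9376011  -76.50290164 123.8       ] flange L/R/T [527.99109548 -79.28594008  99.8       ] [585.72850476 -75.11951443  99.8       ] [554.83901658 -46.82467434  99.8       ]
[512.07656345  64.60237106  16.        ] [517.06083214  -8.77112278  28.        ]
```

Call:
send_rows:
  commands:
    - {"translation": [-0.04, 0.1, 0], "twist": [0, 0, 0]}
    - {"translation": [-0.07, 0.2, 0], "twist": [0, 0, 0]}
    - {"translation": [-0.1, 0.3, 0], "twist": [0, 0, 0]}
    - {"translation": [-0.14, 0.4, 0], "twist": [0, 0, 0]}
    - {"translation": [-0.17, 0.5, 0], "twist": [0, 0, 0]}
    - {"translation": [-0.2, 0.6, 0], "twist": [0, 0, 0]}
    - {"translation": [-0.24, 0.7, 0], "twist": [0, 0, 0]}
    - {"translation": [-0.28, 0.8, 0], "twist": [0, 0, 0]}
    - {"translation": [-0.32, 0.9, 0], "twist": [0, 0, 0]}
    - {"translation": [-0.35, 1, 0], "twist": [0, 0, 0]}

```text
t: 15.25
ee_pos: [522.0, 22.2, 285.7]
orientation: [-2.142, -2.298, 0.0]
ft_force: [0.3, 0.3, -2.2]
width: 33.2
```

Call:
send_rows:
  commands:
    - {"translation": [-0.03, 0.1, -0.05], "twist": [0, 0, 0]}
    - {"translation": [-0.06, 0.2, -0.1], "twist": [0, 0, 0]}
    - {"translation": [-0.09, 0.3, -0.15], "twist": [0, 0, 0]}
    - {"translation": [-0.102, 0.38, -0.2], "twist": [0, 0, 0]}
    - {"translation": [-0.102, 0.42, -0.25], "twist": [0, 0, 0]}
    - {"translation": [-0.102, 0.431, -0.3], "twist": [0, 0, 0]}
    - {"translation": [-0.102, 0.431, -0.35], "twist": [0, 0, 0]}
    - {"translation": [-0.102, 0.431, -0.4], "twist": [0, 0, 0]}
    - {"translation": [-0.102, 0.431, -0.4], "twist": [0, 0, 0]}
    - {"translation": [-0.102, 0.431, -0.4], "twist": [0, 0, 0]}

```text
t: 16.25
ee_pos: [512.3, 64.2, 245.5]
orientation: [-2.143, -2.297, 0.0]
ft_force: [0.5, -0.5, -1.2]
width: 33.3
```

```bash
python3 - <<'E'
from h import *
d=snap("wrist"); t=load("top")
o=ctrl.get_obs();print(o["ee_pos"],o["ft_force"])
s=snap("scene")
a=cv2.resize(d["img"][150:330,150:350,::-1],(400,360)); b=cv2.resize(s["img"][150:270,200:340,::-1],(400,343),interpolation=cv2.INTER_CUBIC)
c=np.zeros((360,800,3),np.uint8);c[:,:400]=a;c[:343,400:]=b
cv2.imwrite('pics/seat.png',np.clip(c*1.3,0,255).astype(np.uint8))
E
```

```text
[512.34716575  64.21538673 245.7271914 ] [-0.10168084 -0.84252383 -1.83172553]
```

View pics/seat.png

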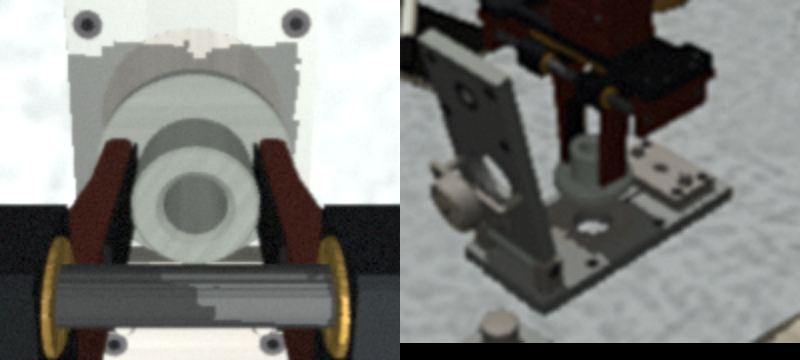

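The bush is held over the nest, symmetric to the plate's bolts, and the leaf is clear. Descending in two stages.

Call:
send_rows:
  commands:
    - {"translation": [0, 0, -0.05], "twist": [0, 0, 0]}
    - {"translation": [0, 0, -0.1], "twist": [0, 0, 0]}
    - {"translation": [0, 0, -0.15], "twist": [0, 0, 0]}
    - {"translation": [0, 0, -0.19], "twist": [0, 0, 0]}
    - {"translation": [0, 0, -0.22], "twist": [0, 0, 0]}
    - {"translation": [0, 0, -0.24], "twist": [0, 0, 0]}
    - {"translation": [0, 0, -0.26], "twist": [0, 0, 0]}
    - {"translation": [0, 0, -0.27], "twist": [0, 0, 0]}
    - {"translation": [0, 0, -0.27], "twist": [0, 0, 0]}
    - {"translation": [0, 0, -0.27], "twist": [0, 0, 0]}

```text
t: 17.35
ee_pos: [512.2, 64.5, 218.8]
orientation: [-2.142, -2.298, -0.0]
ft_force: [-0.5, 1.7, -0.0]
width: 33.6
```

Call:
send_rows:
  commands:
    - {"translation": [0, 0.004, 0], "twist": [0, 0, 0]}
    - {"translation": [0, 0.005, -0.015], "twist": [0, 0, 0]}
    - {"translation": [0, 0.005, -0.03], "twist": [0, 0, 0]}
    - {"translation": [0, 0.005, -0.045], "twist": [0, 0, 0]}
    - {"translation": [0, 0.005, -0.06], "twist": [0, 0, 0]}
    - {"translation": [0, 0.005, -0.075], "twist": [0, 0, 0]}
    - {"translation": [0, 0.005, -0.085], "twist": [0, 0, 0]}
    - {"translation": [0, 0.005, -0.092], "twist": [0, 0, 0]}
    - {"translation": [0, 0.005, -0.092], "twist": [0, 0, 0]}
    - {"translation": [0, 0.005, -0.092], "twist": [0, 0, 0]}

```text
t: 18.35
ee_pos: [511.9, 65.4, 209.7]
orientation: [-2.142, -2.297, 0.0]
ft_force: [-2.9, 5.0, 7.9]
width: 33.3
```

Seated: TCP z is 209.7 as computed and the upward force is 7.9 N. Now I'll release, retreat, and go over to behind the leaf.

Call:
send_rows:
  commands:
    - {"translation": [0, 0, 0], "twist": [0, 0, 0]}
    - {"translation": [0, 0, 0], "twist": [0, 0, 0]}
    - {"translation": [0, 0, 0], "twist": [0, 0, 0]}
    - {"translation": [0, 0, 0], "twist": [0, 0, 0]}
    - {"translation": [0, 0, 0.05], "twist": [0, 0, 0]}
    - {"translation": [0, 0, 0.15], "twist": [0, 0, 0]}
    - {"translation": [0, 0, 0.3], "twist": [0, 0, 0]}
    - {"translation": [0, 0, 0.5], "twist": [0, 0, 0]}
    - {"translation": [0, 0, 0.75], "twist": [0, 0, 0]}
    - {"translation": [0, 0, 1], "twist": [0, 0, 0]}
  grip: -1

```text
t: 19.35
ee_pos: [512.1, 64.9, 311.1]
orientation: [2.142, 2.298, 0.0]
ft_force: [1.0, 0.3, 0.6]
width: 87.7
```

Call:
send_rows:
  commands:
    - {"translation": [0, 0, 0.12], "twist": [0, 0, 0]}
    - {"translation": [0, 0, 0.24], "twist": [0, 0, 0]}
    - {"translation": [0, 0, 0.36], "twist": [0, 0, 0]}
    - {"translation": [0, 0, 0.48], "twist": [0, 0, 0]}
    - {"translation": [0, 0, 0.6], "twist": [0, 0, 0]}
    - {"translation": [0, 0, 0.7], "twist": [0, 0, 0]}
    - {"translation": [0, 0, 0.8], "twist": [0, 0, 0]}
    - {"translation": [0, 0, 0.9], "twist": [0, 0, 0]}
    - {"translation": [0, 0, 1], "twist": [0, 0, 0]}
    - {"translation": [0, 0, 1], "twist": [0, 0, 0]}
  grip: 1

```text
t: 20.35
ee_pos: [512.7, 65.0, 410.9]
orientation: [2.141, 2.297, 0.003]
ft_force: [-0.3, 0.6, -0.5]
width: 11.2
```

```bash
python3 - <<'E'
from h import *
d=snap("wrist"); s=snap("scene")
o=ctrl.get_obs();print(o["ee_pos"],o["ft_force"],w2p(d,[512.1,65,24]))
a=cv2.resize(d["img"][100:290,150:350,::-1],(400,380)); b=cv2.resize(s["img"][140:270,190:340,::-1],(400,347),interpolation=cv2.INTER_CUBIC)
c=np.zeros((380,800,3),np.uint8);c[:,:400]=a;c[:347,400:]=b
cv2.imwrite('pics/seat2.png',np.clip(c*1.3,0,255).astype(np.uint8))
E
```

```text
[512.20091312  64.92216629 409.58531343] [-0.27636328 -0.00982174 -0.25687054] [[246.36841048 170.40568066]]
```

View pics/seat2.png

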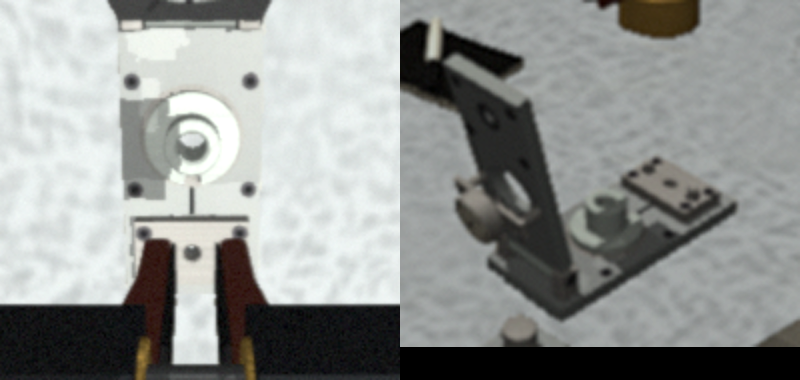

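```bash
python3 - <<'E'
from h import *
d=load("wrist"); u0,v0=218,138
im=cv2.resize(d["img"][v0:v0+70,u0:u0+56,::-1],None,fx=8,fy=8,interpolation=cv2.INTER_CUBIC)
N=np.array([512.1,65.0]);
for dth,c in((0,(0,0,255)),):
  t=np.radians(-85.95+dth);e=np.array([np.cos(t),np.sin(t)]);n=np.array([-e[1],e[0]])
  q=(w2p(d,[[*(N+e*r+n*w),24] for r,w in((30,-6),(20,-6),(20,6),(30,6))])-[u0,v0]+.5)*8
  cv2.polylines(im,[q.astype(int)],False,c,1)
cv2.imwrite('pics/z.png',np.clip(im*1.0,0,255).astype(np.uint8))
E
```

```text
(no output)
```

View pics/z.png

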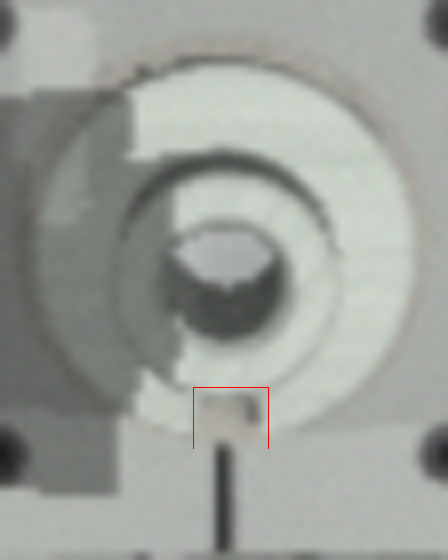

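The notch spans columns 195–260 in the crop and the index line is at 223, so they agree within about 0.6 mm. Next I'll cross above the leaf, come down behind its end and push it over.

Call:
send_rows:
  commands:
    - {"translation": [0, 0.05, 0.06], "twist": [0, 0, 0]}
    - {"translation": [0, 0.1, 0.12], "twist": [0, 0, 0]}
    - {"translation": [0, 0.2, 0.2], "twist": [0, 0, 0]}
    - {"translation": [-0.02, 0.3, 0.2], "twist": [0, 0, 0]}
    - {"translation": [-0.04, 0.4, 0.2], "twist": [0, 0, 0]}
    - {"translation": [-0.06, 0.52, 0.2], "twist": [0, 0, 0]}
    - {"translation": [-0.08, 0.64, 0.2], "twist": [0, 0, 0]}
    - {"translation": [-0.08, 0.76, 0.2], "twist": [0, 0, 0]}
    - {"translation": [-0.08, 0.88, 0.2], "twist": [0, 0, 0]}
    - {"translation": [-0.08, 1, 0.2], "twist": [0, 0, 0]}

```text
t: 21.45
ee_pos: [504.3, 166.1, 429.4]
orientation: [-2.142, -2.298, 0.0]
ft_force: [0.1, 0.3, -0.7]
width: 0.5
```

Call:
send_rows:
  commands:
    - {"translation": [0, 0.12, 0], "twist": [0, 0, 0]}
    - {"translation": [0, 0.24, 0], "twist": [0, 0, 0]}
    - {"translation": [0, 0.36, 0], "twist": [0, 0, 0]}
    - {"translation": [0, 0.48, -0.02], "twist": [0, 0, 0]}
    - {"translation": [0, 0.52, -0.1], "twist": [0, 0, 0]}
    - {"translation": [0, 0.52, -0.22], "twist": [0, 0, 0]}
    - {"translation": [0, 0.52, -0.36], "twist": [0, 0, 0]}
    - {"translation": [0, 0.52, -0.5], "twist": [0, 0, 0]}
    - {"translation": [0, 0.52, -0.62], "twist": [0, 0, 0]}
    - {"translation": [0, 0.52, -0.7], "twist": [0, 0, 0]}

```text
t: 22.45
ee_pos: [504.0, 216.5, 357.7]
orientation: [-2.142, -2.297, 0.003]
ft_force: [-0.3, 0.2, -1.2]
width: 0.8
```

Call:
send_rows:
  commands:
    - {"translation": [0, -0.06, 0], "twist": [0, 0, 0]}
    - {"translation": [0, -0.12, 0], "twist": [0, 0, 0]}
    - {"translation": [0, -0.2, 0], "twist": [0, 0, 0]}
    - {"translation": [0, -0.3, 0], "twist": [0, 0, 0]}
    - {"translation": [0, -0.4, 0], "twist": [0, 0, 0]}
    - {"translation": [0.01, -0.52, 0], "twist": [0, 0, 0]}
    - {"translation": [0.02, -0.64, 0], "twist": [0, 0, 0]}
    - {"translation": [0.03, -0.76, 0], "twist": [0, 0, 0]}
    - {"translation": [0.04, -0.88, 0], "twist": [0, 0, 0]}
    - {"translation": [0.05, -1, 0], "twist": [0, 0, 0]}

```text
t: 23.45
ee_pos: [509.2, 115.8, 359.3]
orientation: [-2.142, -2.297, 0.001]
ft_force: [-0.5, 1.2, 1.0]
width: 0.4
```

Call:
send_rows:
  commands:
    - {"translation": [0, -0.1, 0], "twist": [0, 0, 0]}
    - {"translation": [0.01, -0.2, 0], "twist": [0, 0, 0]}
    - {"translation": [0.01, -0.3, 0], "twist": [0, 0, 0]}
    - {"translation": [0.02, -0.4, 0], "twist": [0, 0, 0]}
    - {"translation": [0.02, -0.5, 0], "twist": [0, 0, 0]}
    - {"translation": [0.03, -0.58, 0], "twist": [0, 0, 0]}
    - {"translation": [0.03, -0.64, 0], "twist": [0, 0, 0]}
    - {"translation": [0.03, -0.64, 0], "twist": [0, 0, 0]}
    - {"translation": [0.03, -0.64, 0], "twist": [0, 0, 0]}
    - {"translation": [0.03, -0.64, 0], "twist": [0, 0, 0]}

```text
t: 24.45
ee_pos: [512.3, 53.2, 359.5]
orientation: [-2.142, -2.298, -0.0]
ft_force: [0.1, -0.0, 0.1]
width: 0.4
```

```bash
python3 - <<'E'
from h import *
d=snap("top"); s=snap("scene")
o=ctrl.get_obs();print(o["t"],o["ee_pos"],o["ft_force"])
a=cv2.resize(d["img"][170:270,140:300,::-1],(400,250)); b=cv2.resize(s["img"][140:330,160:340,::-1],(400,422),interpolation=cv2.INTER_CUBIC)
c=np.zeros((422,800,3),np.uint8);c[:250,:400]=a;c[:422,400:]=b
cv2.imwrite('pics/leaf.png',np.clip(c*1.3,0,255).astype(np.uint8))
E
```

```text
24.55 [512.22313505  53.23465025 359.46676197] [-0.72544951  0.43185678  0.36890461]
```

View pics/leaf.png

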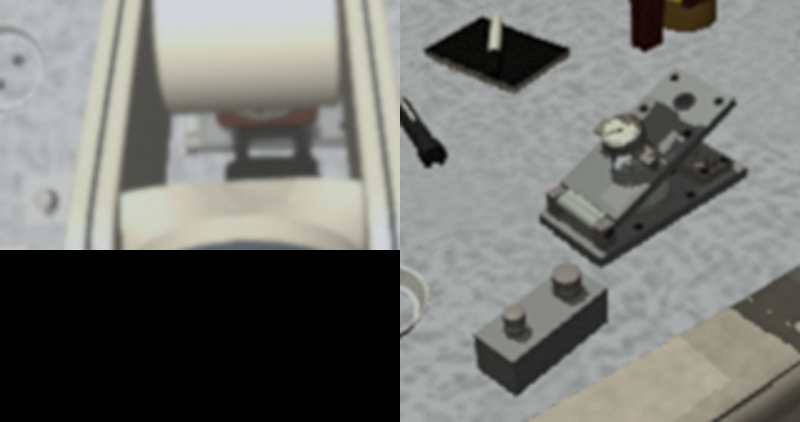

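The scene view shows the leaf swinging down past the bush, with the stand and both pins untouched. The thick head is at about (234.7,260.7) in the raw scene image. Next I'll move over the thick pin with the gripper open.

Call:
send_rows:
  commands:
    - {"translation": [-0.03, 0.08, 0], "twist": [0, 0, 0.02]}
    - {"translation": [-0.08, 0.18, 0], "twist": [0, 0, 0.04]}
    - {"translation": [-0.13, 0.28, 0], "twist": [0, 0, 0.06]}
    - {"translation": [-0.18, 0.4, 0], "twist": [0, 0, 0.08]}
    - {"translation": [-0.24, 0.5, 0], "twist": [0, 0, 0.1]}
    - {"translation": [-0.3, 0.6, 0], "twist": [0, 0, 0.12]}
    - {"translation": [-0.36, 0.7, 0], "twist": [0, 0, 0.14]}
    - {"translation": [-0.42, 0.8, 0], "twist": [0, 0, 0.17]}
    - {"translation": [-0.48, 0.9, 0], "twist": [0, 0, 0.17]}
    - {"translation": [-0.54, 1, 0], "twist": [0, 0, 0.17]}
  grip: -1

```text
t: 25.55
ee_pos: [457.7, 153.7, 359.5]
orientation: [2.043, 2.387, 0.0]
ft_force: [0.3, 0.8, -1.2]
width: 76.8
```

Call:
send_rows:
  commands:
    - {"translation": [-0.06, 0.1, 0], "twist": [0, 0, 0]}
    - {"translation": [-0.12, 0.2, 0], "twist": [0, 0, 0]}
    - {"translation": [-0.18, 0.3, 0], "twist": [0, 0, 0]}
    - {"translation": [-0.24, 0.4, 0], "twist": [0, 0, 0]}
    - {"translation": [-0.3, 0.5, 0], "twist": [0, 0, 0]}
    - {"translation": [-0.35, 0.57, 0], "twist": [0, 0, 0]}
    - {"translation": [-0.37, 0.6, 0], "twist": [0, 0, 0]}
    - {"translation": [-0.37, 0.6, 0], "twist": [0, 0, 0]}
    - {"translation": [-0.37, 0.6, 0], "twist": [0, 0, 0]}
    - {"translation": [-0.37, 0.6, 0], "twist": [0, 0, 0]}

```text
t: 26.55
ee_pos: [421.4, 212.7, 359.5]
orientation: [2.043, 2.386, 0.0]
ft_force: [-0.4, 0.7, 1.2]
width: 87.8
```

```bash
python3 - <<'E'
from h import *
d=snap("wrist","wr4",s=1.5); o=ctrl.get_obs();print(o["t"],o["ee_pos"],o["orientation"])
s=load("scene");print("scene est",p2w(s,(235,260.8),64))
uv=w2p(d,[[420.8,212.5,64],[411.7,270,64]]);print(uv)
g=cv2.medianBlur(cv2.cvtColor(d["img"],cv2.COLOR_RGB2GRAY),3)
for i,r in((0,12.5),(1,9)):
  u,v=uv[i]; rp=r*298/(d["cam_to_world"][2,3]-64); k=int(rp*2.3); x0,y0=max(0,int(u)-k),max(0,int(v)-k)
  c=cv2.resize(g[y0:y0+2*k,x0:x0+2*k],None,fx=4,fy=4,interpolation=cv2.INTER_CUBIC)
  h=cv2.HoughCircles(c,cv2.HOUGH_GRADIENT,1.2,20,param1=80,param2=15,minRadius=int(rp*4*.85),maxRadius=int(rp*4*1.15))
  if h is not None:
    for q in h[0][:4]:
      p=(x0+q[0]/4,y0+q[1]/4); print(i,rp*4,q,p,p2w(d,p,64))
E
```

```text
26.6 [421.44500485 212.67967703 359.47159349] [2.04334563e+00 2.38621124e+00 6.33400302e-05]
scene est [422.99921608 213.50990653  64.        ]
[[246.93382056 189.20616437]
 [246.83654522 126.8725215 ]]
0 54.20460955782458 [135.   107.4   51.52] (np.float32(248.75), np.float32(184.85)) [421.84203711 216.99677503  64.        ]
```

```bash
python3 - <<'E'
from h import *
d=load("wrist"); g=cv2.GaussianBlur(cv2.cvtColor(d["img"],cv2.COLOR_RGB2GRAY),(3,3),0)
for v in range(164,218,2): print(v,' '.join('%3d'%x for x in g[v,222:276:2]))
E
```

```text
164 174 164 115  97  97  98  98  97  97  97  96  96  95  96  96  95 109 151 161 162 161 163 162 162 165 164 163
166 175 166 115  97  98  97  97  97  97  97  95  96  96  95  96  96 122 160 162 162 162 162 162 162 163 163 162
168 176 167 116  97  98  97  97  97  97  97  95  91  89  86  87  91 122 160 162 160 162 163 162 162 163 162 161
170 178 168 116  97  97  96  96  97  97  94  81  72  70  71  70  73 101 148 160 160 161 162 162 161 162 161 161
172 178 168 117  96  96  96  96  97  91  77  67  68  70  73  73  70  72 101 148 160 161 161 161 162 162 160 161
174 180 172 117  96  96  96  96  96  78  66  75  88  94  96  96  92  83  74 103 153 160 161 161 162 162 162 165
176 180 174 118  96  97  96  96  92  73  84  95  99 101 103 100  99  96  87  86 137 160 161 161 161 162 164 170
178 180 173 118  95  96  96  96  86  81  91  95  98 100  99  98  95  93  92  89 121 158 160 161 160 161 166 174
180 178 172 124  96  96  95  94  86  87  92  93  94  97  98  97  93  92  92  89 103 151 160 160 159 161 168 176
182 172 169 141  98  95  97  96  87  90  92  91  92  93  94  94  92  91  89  89  99 149 160 
[... 1223 characters left out ...]
 172 171 169 167 167 170 173
206 159 163 170 171 172 174 173 169 167 166 167 165 166 167 167 167 169 170 171 173 174 174 173 171 172 174 176
208 159 163 168 171 174 177 175 172 171 169 171 171 173 172 169 168 167 168 168 171 173 176 176 176 177 178 177
210 158 160 164 167 172 177 176 177 176 175 176 177 178 175 172 171 170 169 169 170 173 177 179 179 180 179 177
212 157 158 160 163 168 172 172 174 177 178 178 178 177 177 175 174 173 172 171 171 174 177 179 179 180 180 179
214 159 160 162 163 164 165 165 169 173 177 179 180 179 178 177 176 174 173 172 174 176 178 179 178 179 180 179
216 163 166 167 166 163 160 161 164 168 172 177 179 180 179 177 175 172 170 170 172 175 176 177 175 178 178 179
```

```bash
python3 - <<'E'
from h import *
d=load("wrist")
for n,p,z in(("ctr",(249,185.2),64),("top edge",(249,173),64),("bot",(249,197.5),64),("L",(236,185),64),("R",(262,185),64),("standend L",(227,203.3),42),("standend R",(271,203.3),42),("standend mid",(249,203.3),42),("L edge",(226.3,170),42)): print(n,p2w(d,p,z).round(1))
t=load("top");print([w2p(d,[421,y,64])[0].round(1) for y in(213,217)])
E
python3 - <<'E'
import sys;sys.path.insert(0,'.')
from h import *
# second view check with original top image is overwritten; use scene
s=load("scene"); g=cv2.cvtColor(s["img"],cv2.COLOR_RGB2GRAY)
for v in range(254,274): print(v,' '.join('%3d'%x for x in g[v,224:248]))
E
```

```text
ctr [422.1 216.7  64. ]
top edge [420.3 228.4  64. ]
bot [424.  204.7  64. ]
L [409.9 215.   64. ]
R [434.3 218.8  64. ]
standend L [403.5 188.5  42. ]
standend R [448.9 195.6  42. ]
standend mid [426.2 192.1  42. ]
L edge [397.9 223.4  42. ]
[array([247.2, 188.7]), array([247.9, 184.7])]
254 122 125 123 122 121 119 120 120 120 118 119 120 122 123 124 122 104  73  45  39  35  37  49  71
255 123 125 124 123 121 119 119 120 119 118 117 117 118 122 124 125 123 107  86  68  45  33  35  44
256 120 122 122 122 121 121 119 119 117 114 112 113 119 121 125 126 126 126 123 108  76  44  34  34
257 118 118 118 121 120 121 121 120 118 115 112 111 115 121 125 128 126 128 130 127 108  74  46  37
258 115 117 119 119 122 124 121 118 114 111 108 104 109 115 119 123 125 127 126 128 124 106  80  62
259 117 117 118 119 123 120 114 106 101 101  99  99  99 101 104 109 119 126 127 126 124 120 113  98
260 119 119 120 122 120 111 103  99  99  98  99 100  99  99  99  99 109 122 127 126 123 120 116 114
261 121 119 122 122 115 102  99 100 102 101 101 101 102  99 100  98 102 113 125 127 124 121 118 115
262 120 11
[... 489 characters left out ...]

267 109 105 106 101  78  48  42  50  65  75  75  69  63  54  43  34  34  63  93 105 105 105 103 105
268 104 105 105 100  80  47  36  36  41  45  46  44  42  38  35  33  37  56  82  98 104 105 105 104
269 105 104 104  97  75  46  36  36  38  40  39  39  38  39  36  36  35  42  59  83 101 106 105 105
270 105 105 103  97  79  51  40  40  41  41  40  40  41  41  39  39  37  38  51  71  93 104 105 106
271 103 106 103  99  79  53  41  42  45  45  45  47  47  44  41  36  35  41  49  59  77  95 104 106
272 105 104 105 102  88  64  42  41  44  48  48  47  46  42  37  34  40  46  53  56  69  91 103 103
273 104 105 105 103  97  83  63  50  43  41  42  42  40  38  39  42  48  53  55  66  87 101 100  88
```

The wrist view and the stand's edge agree on the thick pin's axis at (422.1, 216.7). Descending to grip it.

Call:
send_rows:
  commands:
    - {"translation": [0.008, 0.037, -0.1], "twist": [0, 0, 0]}
    - {"translation": [0.008, 0.037, -0.2], "twist": [0, 0, 0]}
    - {"translation": [0.008, 0.037, -0.3], "twist": [0, 0, 0]}
    - {"translation": [0.008, 0.037, -0.4], "twist": [0, 0, 0]}
    - {"translation": [0.008, 0.037, -0.5], "twist": [0, 0, 0]}
    - {"translation": [0.008, 0.037, -0.6], "twist": [0, 0, 0]}
    - {"translation": [0.008, 0.037, -0.7], "twist": [0, 0, 0]}
    - {"translation": [0.008, 0.037, -0.8], "twist": [0, 0, 0]}
    - {"translation": [0.008, 0.037, -0.88], "twist": [0, 0, 0]}
    - {"translation": [0.008, 0.037, -0.96], "twist": [0, 0, 0]}

```text
t: 27.6
ee_pos: [422.1, 216.6, 262.8]
orientation: [-2.043, -2.387, 0.0]
ft_force: [0.4, -0.5, 0.1]
width: 87.9
```

Call:
send_rows:
  commands:
    - {"translation": [0, 0, -0.08], "twist": [0, 0, 0]}
    - {"translation": [0, 0, -0.16], "twist": [0, 0, 0]}
    - {"translation": [0, 0, -0.23], "twist": [0, 0, 0]}
    - {"translation": [0, 0, -0.29], "twist": [0, 0, 0]}
    - {"translation": [0, 0, -0.33], "twist": [0, 0, 0]}
    - {"translation": [0, 0, -0.35], "twist": [0, 0, 0]}
    - {"translation": [0, 0, -0.355], "twist": [0, 0, 0]}
    - {"translation": [0, 0, -0.355], "twist": [0, 0, 0]}
    - {"translation": [0, 0, -0.355], "twist": [0, 0, 0]}
    - {"translation": [0, 0, -0.355], "twist": [0, 0, 0]}

```text
t: 28.6
ee_pos: [422.1, 216.7, 228.2]
orientation: [2.043, 2.387, 0.001]
ft_force: [-0.2, 0.4, 0.2]
width: 87.9
```

Call:
send_rows:
  commands:
    - {"translation": [0, 0, 0], "twist": [0, 0, 0]}
    - {"translation": [0, 0, 0], "twist": [0, 0, 0]}
    - {"translation": [0, 0, 0], "twist": [0, 0, 0]}
    - {"translation": [0, 0, 0], "twist": [0, 0, 0]}
    - {"translation": [0, 0, 0], "twist": [0, 0, 0]}
    - {"translation": [0, 0, 0], "twist": [0, 0, 0]}
    - {"translation": [0, 0, 0], "twist": [0, 0, 0]}
    - {"translation": [0, 0, 0], "twist": [0, 0, 0]}
    - {"translation": [0, 0, 0], "twist": [0, 0, 0]}
    - {"translation": [0, 0, 0], "twist": [0, 0, 0]}
  grip: 1

```text
t: 29.6
ee_pos: [422.0, 216.6, 228.0]
orientation: [-2.043, -2.387, 0.0]
ft_force: [-0.1, 0.7, -0.5]
width: 24.3
```

Gripped at 24.3 mm. Lifting out and carrying past the pin hole to look at it.

Call:
send_rows:
  commands:
    - {"translation": [0, 0, 0.05], "twist": [0, 0, 0]}
    - {"translation": [0, 0, 0.15], "twist": [0, 0, 0]}
    - {"translation": [0, 0, 0.26], "twist": [0, 0, 0]}
    - {"translation": [0, 0, 0.38], "twist": [0, 0, 0]}
    - {"translation": [0, 0, 0.5], "twist": [0, 0, 0]}
    - {"translation": [0, 0, 0.62], "twist": [0, 0, 0]}
    - {"translation": [0, 0, 0.74], "twist": [0, 0, 0]}
    - {"translation": [0, 0, 0.84], "twist": [0, 0, 0]}
    - {"translation": [0.02, -0.04, 0.92], "twist": [0, 0, 0]}
    - {"translation": [0.05, -0.1, 1], "twist": [0, 0, 0]}

```text
t: 30.6
ee_pos: [427.1, 206.4, 328.7]
orientation: [2.042, 2.387, 0.0]
ft_force: [1.1, 0.2, -1.4]
width: 24.3
```

Call:
send_rows:
  commands:
    - {"translation": [0.04, -0.1, 0.05], "twist": [0, 0, -0.02]}
    - {"translation": [0.08, -0.2, 0.1], "twist": [0, 0, -0.04]}
    - {"translation": [0.12, -0.3, 0.15], "twist": [0, 0, -0.06]}
    - {"translation": [0.16, -0.4, 0.15], "twist": [0, 0, -0.08]}
    - {"translation": [0.2, -0.5, 0.15], "twist": [0, 0, -0.1]}
    - {"translation": [0.24, -0.6, 0.15], "twist": [0, 0, -0.12]}
    - {"translation": [0.28, -0.7, 0.15], "twist": [0, 0, -0.14]}
    - {"translation": [0.32, -0.8, 0.15], "twist": [0, 0, -0.16]}
    - {"translation": [0.36, -0.9, 0.15], "twist": [0, 0, -0.17]}
    - {"translation": [0.4, -1, 0.15], "twist": [0, 0, -0.17]}

```text
t: 31.6
ee_pos: [467.4, 105.8, 342.9]
orientation: [-2.142, -2.298, 0.0]
ft_force: [-0.8, -0.3, -0.8]
width: 23.9
```

Call:
send_rows:
  commands:
    - {"translation": [0.05, -0.1, 0], "twist": [0, 0, 0]}
    - {"translation": [0.1, -0.2, 0], "twist": [0, 0, 0]}
    - {"translation": [0.15, -0.3, 0], "twist": [0, 0, 0]}
    - {"translation": [0.2, -0.4, 0], "twist": [0, 0, 0]}
    - {"translation": [0.25, -0.5, 0], "twist": [0, 0, 0]}
    - {"translation": [0.3, -0.6, 0], "twist": [0, 0, 0]}
    - {"translation": [0.35, -0.7, 0], "twist": [0, 0, 0]}
    - {"translation": [0.4, -0.8, 0], "twist": [0, 0, 0]}
    - {"translation": [0.45, -0.9, 0], "twist": [0, 0, 0]}
    - {"translation": [0.5, -1, 0], "twist": [0, 0, 0]}

```text
t: 32.6
ee_pos: [517.5, 5.8, 343.0]
orientation: [-2.142, -2.298, 0.0]
ft_force: [-0.3, -0.5, -1.6]
width: 24.2
```

Call:
send_rows:
  commands:
    - {"translation": [0, -0.1, 0], "twist": [0, 0, 0]}
    - {"translation": [0, -0.2, 0], "twist": [0, 0, 0]}
    - {"translation": [0, -0.3, 0], "twist": [0, 0, 0]}
    - {"translation": [0, -0.4, 0], "twist": [0, 0, 0]}
    - {"translation": [0, -0.5, 0], "twist": [0, 0, 0]}
    - {"translation": [0, -0.57, 0], "twist": [0, 0, 0]}
    - {"translation": [0, -0.6, 0], "twist": [0, 0, 0]}
    - {"translation": [0, -0.6, 0], "twist": [0, 0, 0]}
    - {"translation": [0, -0.6, 0], "twist": [0, 0, 0]}
    - {"translation": [0, -0.6, 0], "twist": [0, 0, 0]}

```text
t: 33.6
ee_pos: [517.0, -53.1, 343.0]
orientation: [-2.142, -2.298, 0.0]
ft_force: [0.3, -0.0, -0.9]
width: 24.4
```

```bash
python3 - <<'E'
from h import *
d=snap("wrist");o=ctrl.get_obs();print(o["t"],o["ee_pos"],o["orientation"],o["ft_force"])
print(w2p(d,[[517.2,-9.3,46],[512,65,46]]))
cv2.imwrite('pics/hole.png',cv2.resize(d["img"][100:300,130:390,::-1],None,fx=3,fy=3,interpolation=cv2.INTER_CUBIC))
E
```

```text
33.65 [517.06813168 -53.0438077  342.9777794 ] [-2.14175959e+00 -2.29825598e+00 -8.93279177e-05] [ 0.47947048 -0.02454715 -0.49362523]
[[251.30852807 142.83067028]
 [251.75630463  55.260433  ]]
```

View pics/hole.png

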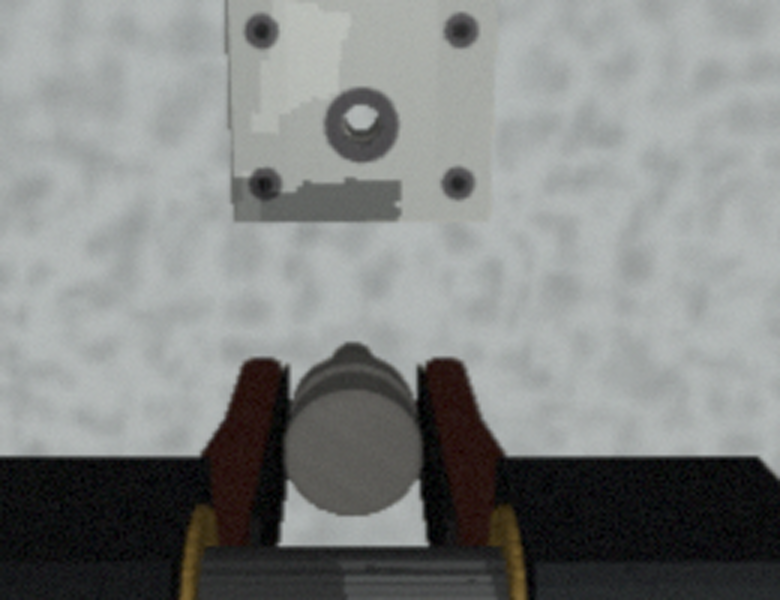

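The hole in the shut leaf is at crop (361,124), raw (250.3,141.3), about 1 px from the prediction. The pin hangs straight, its head top centred at (353,452), raw (247.7,250.7).

```bash
python3 - <<'E'
from h import *
d=load("wrist")
f=lambda u,v:(130+(u-1)/3,100+(v-1)/3)
print("hole",p2w(d,f(361,124),46),p2w(d,f(361,124),45))
print("head",p2w(d,f(353.5,452),179), [p2w(d,f(*p),179).round(1) for p in((285,450),(421,450),(353,515),(353,389))])
print("tip",p2w(d,f(352,346),123))
print(ctrl.get_obs()["ee_pos"])
E
```

```text
hole [515.87538618  -7.72054477  46.        ] [515.8918408   -7.81782973  45.        ]
head [516.59115729 -51.81443986 179.        ] [array([504.6, -52.3, 179. ]), array([528.4, -50.6, 179. ]), array([517.4, -64.2, 179. ]), array([515.7, -40. , 179. ])]
tip [516.32629382 -52.19280593 123.        ]
[517.06813168 -53.0438077  342.9777794 ]
```

Call:
send_rows:
  commands:
    - {"translation": [-0.001, 0.1, -0.05], "twist": [0, 0, 0]}
    - {"translation": [-0.002, 0.2, -0.12], "twist": [0, 0, 0]}
    - {"translation": [-0.004, 0.3, -0.2], "twist": [0, 0, 0]}
    - {"translation": [-0.004, 0.38, -0.28], "twist": [0, 0, 0]}
    - {"translation": [-0.004, 0.43, -0.36], "twist": [0, 0, 0]}
    - {"translation": [-0.004, 0.445, -0.44], "twist": [0, 0, 0]}
    - {"translation": [-0.004, 0.445, -0.52], "twist": [0, 0, 0]}
    - {"translation": [-0.004, 0.445, -0.58], "twist": [0, 0, 0]}
    - {"translation": [-0.004, 0.445, -0.6], "twist": [0, 0, 0]}
    - {"translation": [-0.004, 0.445, -0.6], "twist": [0, 0, 0]}

```text
t: 34.65
ee_pos: [516.6, -9.1, 282.7]
orientation: [-2.143, -2.297, 0.001]
ft_force: [-0.3, 0.5, -0.7]
width: 24.4
```

Call:
send_rows:
  commands:
    - {"translation": [0, 0, -0.03], "twist": [0, 0, 0]}
    - {"translation": [0, 0, -0.06], "twist": [0, 0, 0]}
    - {"translation": [0, 0, -0.09], "twist": [0, 0, 0]}
    - {"translation": [0, 0, -0.12], "twist": [0, 0, 0]}
    - {"translation": [0, 0, -0.15], "twist": [0, 0, 0]}
    - {"translation": [0, 0, -0.17], "twist": [0, 0, 0]}
    - {"translation": [0, 0, -0.19], "twist": [0, 0, 0]}
    - {"translation": [0, 0, -0.21], "twist": [0, 0, 0]}
    - {"translation": [0, 0, -0.23], "twist": [0, 0, 0]}
    - {"translation": [0, 0, -0.23], "twist": [0, 0, 0]}

```text
t: 35.65
ee_pos: [516.6, -8.9, 259.7]
orientation: [-2.142, -2.298, 0.0]
ft_force: [-0.4, 0.2, -0.6]
width: 24.3
```

Call:
send_rows:
  commands:
    - {"translation": [0, 0, -0.02], "twist": [0, 0, 0]}
    - {"translation": [0, 0, -0.04], "twist": [0, 0, 0]}
    - {"translation": [0, 0, -0.06], "twist": [0, 0, 0]}
    - {"translation": [0, 0, -0.08], "twist": [0, 0, 0]}
    - {"translation": [0, 0, -0.1], "twist": [0, 0, 0]}
    - {"translation": [0, 0, -0.12], "twist": [0, 0, 0]}
    - {"translation": [0, 0, -0.14], "twist": [0, 0, 0]}
    - {"translation": [0, 0, -0.15], "twist": [0, 0, 0]}
    - {"translation": [0, 0, -0.16], "twist": [0, 0, 0]}
    - {"translation": [0, 0, -0.16], "twist": [0, 0, 0]}

```text
t: 36.65
ee_pos: [516.6, -8.9, 243.9]
orientation: [-2.142, -2.298, 0.0]
ft_force: [-0.3, 0.8, -1.5]
width: 24.4
```

Free so far. The tip is about 4 mm into the base hole.

Call:
send_rows:
  commands:
    - {"translation": [0, 0, -0.015], "twist": [0, 0, 0]}
    - {"translation": [0, 0, -0.03], "twist": [0, 0, 0]}
    - {"translation": [0, 0, -0.045], "twist": [0, 0, 0]}
    - {"translation": [0, 0, -0.06], "twist": [0, 0, 0]}
    - {"translation": [0, 0, -0.075], "twist": [0, 0, 0]}
    - {"translation": [0, 0, -0.09], "twist": [0, 0, 0]}
    - {"translation": [0, 0, -0.1], "twist": [0, 0, 0]}
    - {"translation": [0, 0, -0.1], "twist": [0, 0, 0]}
    - {"translation": [0, 0, -0.1], "twist": [0, 0, 0]}
    - {"translation": [0, 0, -0.1], "twist": [0, 0, 0]}

```text
t: 37.65
ee_pos: [516.6, -8.9, 234.0]
orientation: [-2.142, -2.298, 0.0]
ft_force: [0.3, 0.8, -2.3]
width: 24.0
```

Call:
send_rows:
  commands:
    - {"translation": [0, 0, -0.01], "twist": [0, 0, 0]}
    - {"translation": [0, 0, -0.02], "twist": [0, 0, 0]}
    - {"translation": [0, 0, -0.03], "twist": [0, 0, 0]}
    - {"translation": [0, 0, -0.04], "twist": [0, 0, 0]}
    - {"translation": [0, 0, -0.05], "twist": [0, 0, 0]}
    - {"translation": [0, 0, -0.06], "twist": [0, 0, 0]}
    - {"translation": [0, 0, -0.07], "twist": [0, 0, 0]}
    - {"translation": [0, 0, -0.08], "twist": [0, 0, 0]}
    - {"translation": [0, 0, -0.08], "twist": [0, 0, 0]}
    - {"translation": [0, 0, -0.08], "twist": [0, 0, 0]}

```text
t: 38.65
ee_pos: [516.7, -8.9, 226.0]
orientation: [2.142, 2.298, 0.0]
ft_force: [-1.5, 0.9, 4.4]
width: 24.2
```

Call:
send_rows:
  commands:
    - {"translation": [0, 0, -0.004], "twist": [0, 0, 0]}
    - {"translation": [0, 0, -0.008], "twist": [0, 0, 0]}
    - {"translation": [0, 0, -0.01], "twist": [0, 0, 0]}
    - {"translation": [0, 0, -0.01], "twist": [0, 0, 0]}
    - {"translation": [0, 0, -0.01], "twist": [0, 0, 0]}
    - {"translation": [0, 0, -0.01], "twist": [0, 0, 0]}
    - {"translation": [0, 0, -0.01], "twist": [0, 0, 0]}
    - {"translation": [0, 0, -0.01], "twist": [0, 0, 0]}
    - {"translation": [0, 0, -0.01], "twist": [0, 0, 0]}
    - {"translation": [0, 0, -0.01], "twist": [0, 0, 0]}

```text
t: 39.65
ee_pos: [516.7, -8.9, 225.8]
orientation: [2.142, 2.298, 0.0]
ft_force: [-3.9, 1.2, 13.3]
width: 24.4
```

Call:
send_rows:
  commands:
    - {"translation": [0, 0, -0.003], "twist": [0, 0, 0]}
    - {"translation": [0, 0, -0.003], "twist": [0, 0, 0]}
    - {"translation": [0, 0, -0.003], "twist": [0, 0, 0]}
    - {"translation": [0, 0, -0.003], "twist": [0, 0, 0]}
    - {"translation": [0, 0, -0.003], "twist": [0, 0, 0]}
    - {"translation": [0, 0, -0.003], "twist": [0, 0, 0]}
    - {"translation": [0, 0, -0.003], "twist": [0, 0, 0]}
    - {"translation": [0, 0, -0.003], "twist": [0, 0, 0]}
    - {"translation": [0, 0, -0.003], "twist": [0, 0, 0]}
    - {"translation": [0, 0, -0.003], "twist": [0, 0, 0]}

```text
t: 40.65
ee_pos: [516.7, -8.9, 225.7]
orientation: [2.142, 2.298, 0.0]
ft_force: [-3.5, 1.1, 17.9]
width: 24.4
```

```bash
python3 - <<'E'
from h import *
for i in range(2):
  snap("scene"); o=ctrl.get_obs();print(o["t"],o["ee_pos"],o["ft_force"],o["width"])
E
```

```text
40.7 [516.70876463  -8.84926339 225.71910541] [-4.4164536   1.35413398 16.99235747] 24.21417928015275
40.75 [516.73949171  -8.86733339 225.73645008] [-4.05301767  0.80122496 16.40003161] 24.380460286201743
```

Steady: z is 225.7, so the head's underside is about 39.7 mm up (40 is flat), against a hard stop at about 17 N. Handing in.

```bash
python3 -c "
from workcell import ctrl
print(ctrl.close_job())"
```

```text
the job is handed in; nothing more can be done
None
```

I handed the job in at about 41 s. The notched bush is in the nest, the leaf is shut, and the thick pin is through both holes, still gripped and pushed down with about 17 N.

- **Bush:** It went down to the computed height, and the close-up showed the notch on the index line to within about 0.6 mm.
- **Leaf:** I pushed it over with closed fingertips near its free end. The last wrist picture showed it down.
- **Pin:** It went in without resistance. The head's underside is at about 39.7 mm by arm position, where 40 mm is flat. The last 1.3 mm of commanded push moved the pin only about 0.3 mm while the force rose from 4 to 17 N, so it is against a hard stop.

**Not checked by picture:** I had used all 12 views, so the final flat state rests on arm position and force only. I didn't look at the dial. A sideways force of about 4 N remains on the tool.

**Disagreement:** The first top-camera estimate of the thick pin was about 4 mm off the wrist-camera one. I used the wrist value, which matched the stand's edge, and the grip confirmed it.

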